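Clear and re-zero the heel-tip press

ROBOT

A 6-joint arm with a two-finger parallel gripper is mounted at the origin on the work surface. World frame = base frame: x ahead of the robot, y to its left, z up, the work surface at z = 0. Lengths are in m, angles in rad, forces in N, time in s.
With the tool pointing down it reaches from about 0.325 to 0.775 m from the base axis. Payload 9.3 kg.
Tool frame: the origin (TCP) lies at the very end of the fingers, on their centre line; the grasp point (between the pads) lies 19 mm behind it; z points along the fingers, y is the line along which they close (so a half turn about z gives the same grasp; the last joint's range is limited). The gripper opens to 85 mm and grips with 20 to 120 N. Pads are 22 mm wide; open, the fingers measure 114 mm over their backs; the gripper's body (76 mm by 85 mm) begins 54 mm behind the grasp point. The pads swing forward as they close: fully open they stand 13 mm farther back than shut.
Start: joints at [-1.334, 0.259, 0.021, 1.334, 0, 1.418], TCP at [0.209, -0.509, 0.231] pointing down, gripper open.
Joint ranges: [-3.04, 3.04], [-0.91, 1.82], [-1.04, 1.36], [-1.92, 1.95], [-1.52, 1.45], [-3.14, 3.14]. Speed limits (rad/s): [2.22, 2.22, 2.79, 3.14, 3.14, 3.14].

INTERFACE

Orientations are given as a 3x3 rotation matrix whose columns are the frame's x, y, z axes.
In Python, from rig import arm gives the robot as it stands.
- The arm moves only by the tool send_rows, never from a script. Its argument "deltas" is a list of rows, each an object with "translation": the shift along the world's x, y, z in mm, a list of three; "angular": the turn, a rotation vector about the world's x, y, z in rad, a list of three; "gripper": the opening, from 0 (shut) to 1 (fully open). In form: [{"translation": [x, y, z], "angular": [ax, ay, az], "gripper": gripper}, ...]. A call has exactly 5 rows; each row shifts and turns the commanded pose from where the row before left it; what a row does not reach is not made up. A row lasts 1/12 s, in which the tool goes at most 41.7 mm and 7.16 degrees, less where a joint would pass 70% of its speed; a pose out of reach is approached as far as the arm can. A call with a gripper value outside its range is refused whole. The fingers move at their own pace and stop on an object; the grip force is fixed at half the most. Time passes only in rows, so rows that do not move let the fingers close, or fill a call up. It gives the time, the measured TCP pose, the force, the opening and the grip force at its end, in the units of the state.
- arm.sense(): the state, without advancing time (a new reading comes with each control period).
- arm.snapshot(name): name is "scene" or "side" or "wrist"; returns a dict with "pixels" (480x640x3 uint8, blue, green, red), "camera_matrix" (3x3 intrinsics, pixels), "k1" (the pictures are not rectified: a ray, as slopes to the right and down, at radius r is drawn at 1 + k1 r^2 times it, then the intrinsics apply), "R" (3x3) and "t" (3): a world point X has camera coordinates R X + t. Camera axes: x right, y down, z forward; pixel columns grow to the right and rows downward; lengths in m; the calibration is good to about 2 mm. A picture is of the moment at which its call begins. There is no depth.
- arm.finish_job(): hands the job in; it is judged then, once.
The state is a dict: "t": time; "joints": joint angles; "qd": joint speeds; "effort": joint torques, N m; "tool_pos": TCP position; "tool_rot": TCP orientation; "ft_force": force on the tool from outside, world axes, zero at the start; "ft_torque": the same for the moment, N m; "opening": opening from 0.0 (shut) to 1.0 (fully open); "gripper_force": force on a finger pad.
Only numpy, scipy, OpenCV 4.12 (cv2) and the standard library are available. Lean on these libraries where they do the work, as an engineer would, in place of code of your own. Each camera call takes 0.05 s, during which the arm holds its last target. There are 200 camera calls.

TASK

On the green bench press a heel tip is still held in the nest: push the yellow spring ejector knob all the way in so that the tip drops into the catch pan, and let the knob spring back out. Then zero the press by its red crank handle: wind the handwheel clockwise (seen from above) down to its stop, back it off exactly two turns, and finish there still gripping the handle and holding it steady, so that I can tighten the lock ring. Leave everything else on the bench where it is.

Things in the scene. Friction and masses are not known exactly. Their poses are not given: they have to be found in the camera images.
- press: Green two-pillar hand screw press, fixed to the bench; bed plate 200 x 170 mm, 212 mm high without its wheel. Origin on the bench surface exactly under the vertical screw axis; x axis level, the direction in which the ejector pushes (away from the ejector knob, towards the catch pan), z up. Pillars 24 mm thick stand at y = +-62 mm; the fixed crosshead reaches to 200 mm height.
- ejector (a joint): Spring ejector slide of the press: 0 = out (at rest), 0.046 m = pushed fully home against a dead stop. The spring takes about 2.5 N to start and 7 N at the end and brings the knob back by itself when let go. The brass pusher blade slides the tip out of the nest over its open end.
- ejector_face (a point): Centre of the outer flat face of the yellow ejector knob, a disc 34 mm across and 11 mm thick on a 10 mm rod, its face square to the press x axis; at rest 172 mm from the screw axis on the press's -x side, 58 mm above the bench. It is pushed along the press +x axis; nothing stands beside or behind it. When home its face is 126 mm from the screw axis.
- tip_center (a point): Centre of the orange D-shaped heel tip, 40 x 40 x 6.5 mm, 20 g. It starts in the nest on the screw axis, 58 mm above the bench, held under two side lips so that it cannot be lifted out.
- pan (a point): Centre of the floor of the aluminium catch pan fixed to the press just beyond the open end of the nest; axes as the press. Inside 88 mm along x, 92 mm along y, walls 25 mm high; floor 14 mm above the bench.
- handwheel (a joint): Angle of the black three-spoke handwheel (126 mm across, on top of the press, axis vertical), rad: 0 = closed, ram down on its dead stop; it grows as the wheel is wound open, anticlockwise seen from above; 6.283 = one turn; range 0 to 18.85. It starts between 1.1 and 1.7 turns open. Wheel, screw and ram rise 8 mm for each turn opened. It takes 2 to 4 N at the handle to turn and stays where it is left.
- crank_grip: Red upright crank handle on the rim of the handwheel, a cylinder 23 mm thick and 52 mm tall; origin at its centre, z up. Its centre circles the screw axis at 54 mm radius and is 267 mm above the bench when the wheel is closed (its direction from the axis is then the press +x axis), 8 mm higher per turn opened. It revolves freely on its own pin, so a gripper that holds it from above can go round without turning. The wheel rim's top is 31 mm below its centre.
- shoe_a: Bystander: dark brown lace-up shoe, 275 x 92 x 95 mm. Origin under its middle.
- shoe_b: Bystander: the other dark brown shoe, same size. Origin under its middle.
- glue_can: Bystander: aluminium can with yellow band, 84 mm across, 115 mm tall. Origin at the centre of its underside.
- polish_tin: Bystander: flat round dark red tin, 76 mm across, 23 mm high, beside the press. Origin at the centre of its underside.
- hammer: Bystander: hammer lying flat, 260 mm long. Origin under its middle, x axis along it towards the head.
- brush: Bystander: shoe brush, 170 x 56 x 48 mm. Origin under its middle.
- tip_box: Bystander: open blue box of spare heel tips, 130 x 100 x 45 mm, beside the press. Origin at the centre of its underside.
- anvil: Bystander: black iron three-legged cobbler's last, about 210 mm long, 165 mm high. Origin on the bench under its stem.

How it is judged:
On the way, in this order (a step that is already met when the one before it is completed fails the run):
1. the ejector is pushed fully home (over 42 of its 46 mm) (value of joint ejector above 0.042 m).
2. the tip lies in the catch pan and the ejector has sprung back (within 5 mm of rest) (x of tip_center in the frame of pan between -0.05 and 0.044 m and y of tip_center in the frame of pan between -0.047 and 0.047 m and z of tip_center in the frame of pan below 0.028 m and value of joint ejector below 0.005 m), for 0.1 s.
3. the handwheel is closed to its stop (within 0.07 rad) (value of joint handwheel below 0.07 rad), for 0.1 s.
At the end, for the whole second after the job is handed in: The handwheel stands still two turns open from its stop (12.57 rad, within 0.2 rad), its red handle gripped: over 4 N from the fingers, grasp point within 30 mm of the handle's centre; the heel tip lies in the catch pan and the ejector is back at rest (within 5 mm) (all of step 2 and value of joint handwheel between 12.366 and 12.766 rad and velocity of joint handwheel between -0.05 and 0.05 rad/s and contact force between the fingers and crank_grip above 4 N and distance between the grasp point and crank_grip below 0.03 m); the arm keeps its last pose, push and grip.
It fails at once if a bystander is shifted more than 30 mm or tipped (distance of any of shoe_a, shoe_b, glue_can, polish_tin, hammer, brush, tip_box, anvil from where it was at the start of the episode above 0.03 m or angle between any of shoe_a, shoe_b, glue_can, polish_tin, hammer, brush, tip_box, anvil's own z axis and vertical above 0.4 rad).
It also fails if it takes over 67 s, if anything falls off the work surface, if the arm or the gripper's body presses on something with over 40 N, if the wrist force passes 120 N, or if a joint passes its speed limit or range.

## Working session

There is one attempt and no reset: what is moved stays moved. The work goes in short steps, Python scripts to look and compute and a tool call to move; the robot and the scene stay as the last step left them, time stands still between calls to the robot, and variables do not carry over. Pictures are saved under pics/ and viewed, at most 10 in all, crops included, and the job is handed in when it is done.

Besides the shell and the picture viewer there is one more tool, called after "Request:" as name(argument=value, ...), one argument or row to a line, values as JSON. send_rows: Moves the arm, as the interface text tells. Its arguments: {"type":"object","properties":{"deltas":{"type":"array","items":{"type":"object","properties":{"translation":{"type":"array","items":{"type":"number"}},"angular":{"type":"array","items":{"type":"number"}},"gripper":{"type":"number"}}}}},"required":["deltas"]}

```bash
mkdir -p pics; cat > h.py <<'E'
import numpy as np,cv2
from rig import arm
def snap(n,f=None):
    s=arm.snapshot(n); s={k:(np.array(v) if k!='k1' else v) for k,v in s.items()}
    if f: cv2.imwrite('pics/'+f,s['pixels'])
    return s
def ray(s,u,v):
    d=np.array([s['k1'],0,0,0,0],float)
    p=cv2.undistortPoints(np.array([[[u,v]]],float),s['camera_matrix'].astype(float),d)[0,0]
    R=s['R'];return -R.T@s['t'].ravel(), R.T@np.array([p[0],p[1],1.])
def onz(s,u,v,z):
    c,d=ray(s,u,v); return c+d*(z-c[2])/d[2]
def tri(*obs):
    A=np.zeros((3,3));b=np.zeros(3)
    for s,u,v in obs:
        c,d=ray(s,u,v);d/=np.linalg.norm(d);P=np.eye(3)-np.outer(d,d);A+=P;b+=P@c
    return np.linalg.solve(A,b)
def blob(s,lo,hi,n=3,amin=40):
    h=cv2.cvtColor(s['pixels'],cv2.COLOR_BGR2HSV);m=cv2.inRange(h,lo,hi)
    k,l,st,ce=cv2.connectedComponentsWithStats(m)
    return [(st[i].tolist(),ce[i].round(1).tolist()) for i in sorted(range(1,k),key=lambda i:-st[i][4])[:n] if st[i][4]>amin]
E
python3 - <<'E'
from h import *
for n in('scene','side','wrist'):
    s=snap(n,n+'0.png');print(n,-s['R'].T@s['t'].ravel())
    print('yel',blob(s,(20,120,100),(34,255,255)))
    print('red',blob(s,(0,150,80),(6,255,255)),blob(s,(174,150,80),(180,255,255)))
    print('grn',blob(s,(40,60,30),(90,255,255)))
print(arm.sense())
E
```

```text
scene [ 1.27879181 -0.09559567  0.82402531]
yel [([157, 317, 12, 18, 102], [163.2, 326.1]), ([301, 262, 15, 9, 53], [305.9, 267.1]), ([308, 313, 14, 8, 52], [315.4, 317.4])]
red [([0, 52, 37, 54, 1151], [12.9, 83.5]), ([227, 332, 35, 34, 929], [244.5, 348.1]), ([436, 111, 40, 30, 650], [455.7, 126.7])] []
grn [([0, 385, 31, 95, 2036], [11.0, 427.9]), ([268, 302, 102, 80, 1829], [313.0, 343.1]), ([269, 258, 85, 44, 1424], [309.2, 281.8])]
side [0.75919717 0.75746213 1.08639094]
yel [([188, 91, 14, 32, 319], [193.2, 106.8]), ([273, 168, 23, 15, 236], [284.8, 175.5]), ([281, 218, 17, 10, 75], [288.5, 223.5])]
red [([258, 220, 19, 21, 235], [266.0, 231.2]), ([301, 201, 11, 20, 173], [305.8, 211.4]), ([392, 0, 16, 5, 55], [398.7, 1.6])] []
grn [([142, 111, 69, 45, 1601], [173.0, 131.9]), ([268, 228, 66, 80, 1504], [302.5, 268.4]), ([253, 248, 30, 17, 121], [267.8, 256.5])]
wrist [ 0.28488823 -0.47772465  0.3731908 ]
yel []
red [] []
grn []
{'t': 0.15, 'joints': array([-1.33359271e+00,  2.59054293e-01,  2.09740219e-02,  1.33374788e+00,
        2.18521066e-05,  1.41819937e+00]), 'qd': array([-0.00047632, -0.00081393,  0.00323612, -0.0010624 ,  0.0012599 ,
       -0.00133357]), 'effort': array([ 2.07046454e-03, -5.55970645e+01,  3.44661927e+01,  1.13736332e-02,
       -1.69011309e-04,  5.48745732e-06]), 'tool_pos': array([ 0.20895427, -0.5085288 ,  0.23082466]), 'tool_rot': array([[ 9.24984887e-01,  3.80003828e-01, -2.21223388e-04],
       [ 3.80003851e-01, -9.24984355e-01,  1.00806658e-03],
       [ 1.78440987e-04, -1.01651209e-03, -9.99999467e-01]]), 'ft_force': array([ 0.49551882, -0.83716105,  0.32065769]), 'ft_torque': array([ 0.03893111, -0.06007593,  0.02087687]), 'gripper_force': 0.0, 'opening': 0.9981738091725227}
```

View pics/scene0.png

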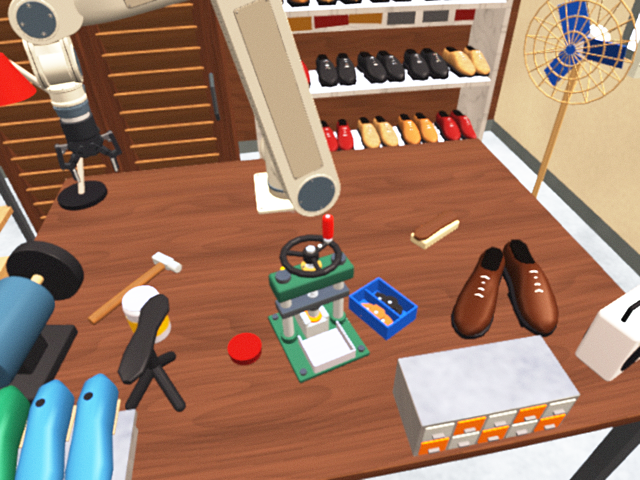

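View pics/side0.png

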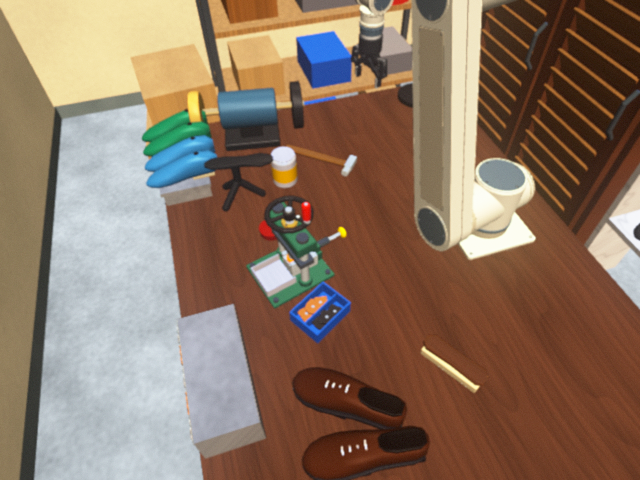

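The scene picture shows the press at about (312,300): wheel hub (311,255), red handle (327,228), pan (328,350). In the side picture the knob is near (342,232), the handle at (306,211) and the hub near (289,212). The knob points towards the robot.

```bash
python3 - <<'E'
from h import *
a=snap('scene');b=snap('side')
ca=cv2.resize(a['pixels'][205:385,225:425],None,fx=4,fy=4,interpolation=cv2.INTER_CUBIC)[:, :]
cb=cv2.resize(b['pixels'][185:320,230:380],None,fx=5,fy=5,interpolation=cv2.INTER_CUBIC)
ca=cv2.resize(ca,(600,540));
cv2.imwrite('pics/ca.png',ca);cv2.imwrite('pics/cb.png',cb[:600])
hb=cv2.cvtColor(b['pixels'],cv2.COLOR_BGR2HSV)
m=cv2.inRange(hb,(20,120,100),(34,255,255));m[:,:325]=0;m[:215]=0;m[255:]=0;m[:,360:]=0
ys,xs=np.nonzero(m);print('knob side',xs.min(),xs.max(),ys.min(),ys.max(),xs.mean(),ys.mean());print(onz(b,xs.mean(),ys.mean(),.058))
ha=cv2.cvtColor(a['pixels'],cv2.COLOR_BGR2HSV)
m=cv2.inRange(ha,(0,150,80),(6,255,255));m[:205]=0;m[260:]=0
m[:,:300]=0;m[:,350:]=0;ya,xa=np.nonzero(m);print('red scene',xa.min(),xa.max(),ya.min(),ya.max())
m=cv2.inRange(hb,(0,150,80),(6,255,255));m[:195]=0;m[225:]=0;m[:,:295]=0;m[:,320:]=0
yb,xb=np.nonzero(m);print('red side',xb.min(),xb.max(),yb.min(),yb.max())
print('grip',tri((a,xa.mean(),ya.mean()),(b,xb.mean(),yb.mean())))
E
```

```text
knob side 338 346 227 237 342.1014492753623 231.6231884057971
[ 0.45041263 -0.0596872   0.058     ]
red scene 322 333 213 238
red side 301 311 201 220
grip [0.57862549 0.0272051  0.27809149]
```

View pics/ca.png

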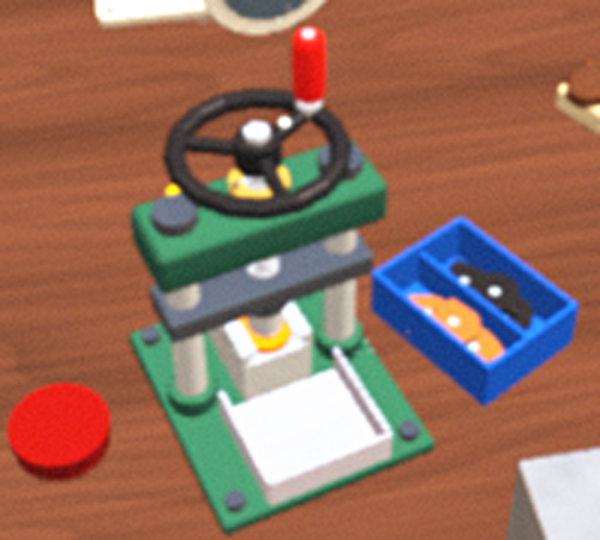

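View pics/cb.png

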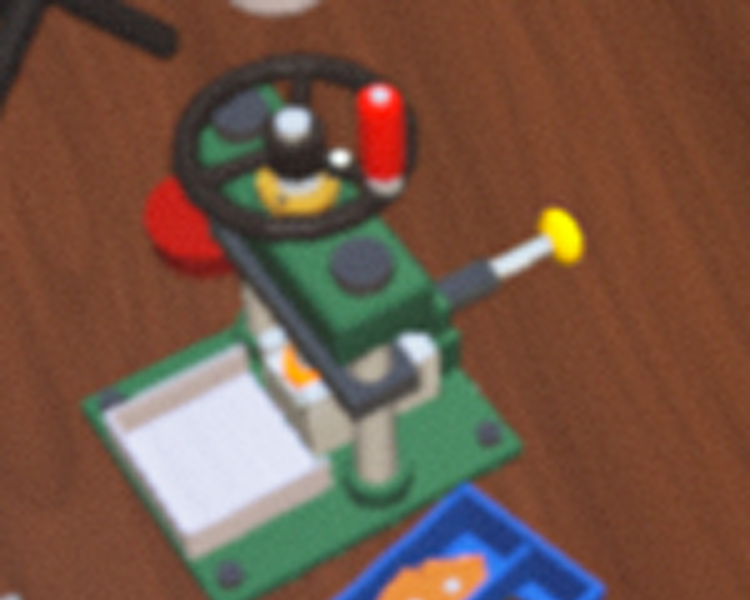

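The crops give the hub top at scene (257,132) and side (293,122) in crop pixels. The crosshead caps are at scene (175,213) and (340,160), side (240,115) and (362,265). The bed's front-left corner is at scene (228,528), side (85,403).

```bash
python3 - <<'E'
from h import *
a=snap('scene');b=snap('side')
f=lambda p,q:tri((a,p[0]/3+225,p[1]/3+205),(b,q[0]/5+230,q[1]/5+185))
hub=f((257,132),(293,122));c1=f((175,213),(240,115));c2=f((340,160),(362,265));k=f((228,528),(85,403))
g=np.array([0.57862549,0.0272051,0.27809149]);kn=np.array([.4504,-.0597,.058])
print('hub',hub,'caps',c1,c2,np.linalg.norm(c1-c2),'corner',k)
e=c2-c1;print('mid',(c1+c2)/2,'yaw caps',np.arctan2(-e[0],e[1]))
for n,c in(('hub',hub),('mid',(c1+c2)/2)):
    d=(c-kn)[:2];print(n,'knob dist',np.linalg.norm(d),'yaw',np.arctan2(d[1],d[0]),'grip r',np.linalg.norm((g-c)[:2]),'ang',np.arctan2(*(g-c)[1::-1]))
E
```

```text
hub [ 0.61255473 -0.01354734  0.25420629] caps [ 0.62899754 -0.07275465  0.20579007] [0.59625656 0.04614308 0.20503199] 0.12332565294299083 corner [ 0.74352783 -0.06299227  0.00695643]
mid [ 0.61262705 -0.01330579  0.20541103] yaw caps 0.26871110417632765
hub knob dist 0.16859485605771823 yaw 0.2772886934787521 grip r 0.05302786932100863 ang 2.2650837101752126
mid knob dist 0.16873067076581375 yaw 0.2785482790880712 grip r 0.052888921346457604 ang 2.2690568203857753
```

The measurements agree with the given sizes: caps 123 mm apart, hub over their midpoint, handle radius 53 mm, handle height 278 mm. Axis is at (0.6126,-0.0134), yaw about 0.274, and the handle is about 1.32 turns open. I'll move behind the knob with the fingers shut.

Request:
send_rows(
  deltas=[
    {"translation": [13, 29, 0], "angular": [0, 0, -0.008], "gripper": 0},
    {"translation": [13, 29, 0], "angular": [0, 0, -0.008], "gripper": 0},
    {"translation": [13, 29, 0], "angular": [0, 0, -0.008], "gripper": 0},
    {"translation": [13, 29, 0], "angular": [0, 0, -0.008], "gripper": 0},
    {"translation": [13, 29, 0], "angular": [0, 0, -0.008], "gripper": 0},
  ],
)

```text
t: 0.77
tool_pos: [0.2742, -0.3624, 0.2312]
tool_rot: [[0.94, 0.342, 0.0], [0.342, -0.94, 0.0], [0.0, 0.0, -1.0]]
ft_force: [0.9, 0.4, 0.3]
opening: 0.301
gripper_force: 0.0
```

Request:
send_rows(
  deltas=[
    {"translation": [13, 29, 0], "angular": [0, 0, -0.008], "gripper": 0},
    {"translation": [13, 29, 0], "angular": [0, 0, -0.008], "gripper": 0},
    {"translation": [13, 29, 0], "angular": [0, 0, -0.008], "gripper": 0},
    {"translation": [13, 29, 0], "angular": [0, 0, -0.008], "gripper": 0},
    {"translation": [13, 29, 0], "angular": [0, 0, -0.008], "gripper": 0},
  ],
)

```text
t: 1.18
tool_pos: [0.3392, -0.2173, 0.2315]
tool_rot: [[0.953, 0.304, 0.0], [0.304, -0.953, -0.0], [0.0, 0.0, -1.0]]
ft_force: [0.3, -0.3, -0.7]
opening: -0.004
gripper_force: 0.0
```

Request:
send_rows(
  deltas=[
    {"translation": [13, 29, 0], "angular": [0, 0, -0.008], "gripper": 0},
    {"translation": [13, 29, 0], "angular": [0, 0, -0.008], "gripper": 0},
    {"translation": [13, 29, 0], "angular": [0, 0, -0.008], "gripper": 0},
    {"translation": [13, 29, 0], "angular": [0, 0, -0.008], "gripper": 0},
    {"translation": [13, 29, 0], "angular": [0, 0, 0], "gripper": 0},
  ],
)

```text
t: 1.6
tool_pos: [0.4043, -0.0722, 0.2315]
tool_rot: [[0.962, 0.274, 0.001], [0.274, -0.962, -0.0], [0.0, 0.0, -1.0]]
ft_force: [0.0, -1.6, -1.0]
opening: -0.001
gripper_force: 0.0
```

Request:
send_rows(
  deltas=[
    {"translation": [2, 2, -36], "angular": [0, 0, 0], "gripper": 0},
    {"translation": [2, 2, -38], "angular": [0, 0, 0], "gripper": 0},
    {"translation": [0, 0, -38], "angular": [0, 0, 0], "gripper": 0},
    {"translation": [0, 0, -38], "angular": [0, 0, 0], "gripper": 0},
    {"translation": [0, 0, -36], "angular": [0, 0, 0], "gripper": 0},
  ],
)

```text
t: 2.02
tool_pos: [0.4077, -0.0693, 0.0438]
tool_rot: [[0.961, 0.275, 0.001], [0.275, -0.961, -0.0], [0.001, 0.0, -1.0]]
ft_force: [0.8, 0.9, -0.8]
opening: 0.003
gripper_force: 0.0
```

```bash
python3 - <<'E'
from h import *
s=arm.sense()
for k in('t','joints','tool_pos','tool_rot','ft_force','opening'):print(k,s[k])
snap('side','s1.png')
b=cv2.imread('pics/s1.png')[170:320,230:430];cv2.imwrite('pics/s1c.png',cv2.resize(b,None,fx=4,fy=4,interpolation=2))
E
```

```text
t 2.0167
joints [-3.72004605e-01  1.78222979e-01 -6.12831380e-01  7.78972786e-01
  7.81219659e-06  2.49112981e+00]
tool_pos [ 0.40771953 -0.06933989  0.04382272]
tool_rot [[ 9.61480148e-01  2.74873437e-01  7.19409350e-04]
 [ 2.74873687e-01 -9.61480308e-01 -2.72306982e-04]
 [ 6.16847967e-04  4.59564458e-04 -9.99999704e-01]]
ft_force [ 0.80016406  0.94888155 -0.81169217]
opening 0.002899581528006258
```

View pics/s1c.png

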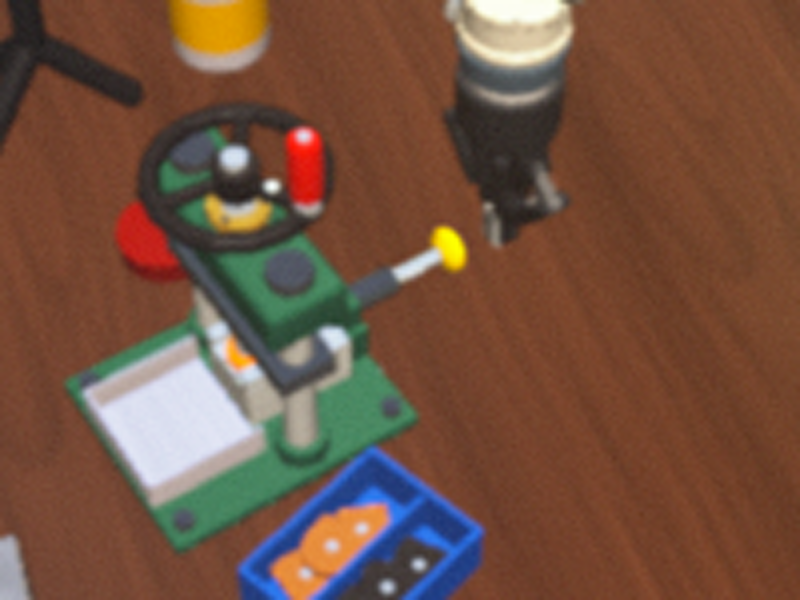

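The shut fingers stand about 30 mm behind the yellow knob, in line with the ejector. I'll push.

Request:
send_rows(
  deltas=[
    {"translation": [11.5, 3.2, 0], "angular": [0, 0, 0], "gripper": 0},
    {"translation": [11.5, 3.2, 0], "angular": [0, 0, 0], "gripper": 0},
    {"translation": [11.5, 3.2, 0], "angular": [0, 0, 0], "gripper": 0},
    {"translation": [11.5, 3.2, 0], "angular": [0, 0, 0], "gripper": 0},
    {"translation": [11.5, 3.2, 0], "angular": [0, 0, 0], "gripper": 0},
  ],
)

```text
t: 2.48
tool_pos: [0.4675, -0.054, 0.0468]
tool_rot: [[0.962, 0.274, 0.002], [0.274, -0.962, -0.002], [0.001, 0.002, -1.0]]
ft_force: [-5.2, -3.7, 3.9]
opening: 0.001
gripper_force: 2.9
```

Request:
send_rows(
  deltas=[
    {"translation": [4, 1.1, 0], "angular": [0, 0, 0], "gripper": 0},
    {"translation": [4, 1.1, 0], "angular": [0, 0, 0], "gripper": 0},
    {"translation": [3, 0.8, 0], "angular": [0, 0, 0], "gripper": 0},
    {"translation": [2, 0.6, 0], "angular": [0, 0, 0], "gripper": 0},
    {"translation": [0, 0, 0], "angular": [0, 0, 0], "gripper": 0},
  ],
)

```text
t: 2.9
tool_pos: [0.4793, -0.0503, 0.0462]
tool_rot: [[0.962, 0.274, 0.001], [0.274, -0.962, -0.001], [0.0, 0.001, -1.0]]
ft_force: [-4.2, -4.6, 4.1]
opening: -0.005
gripper_force: 2.8
```

Request:
send_rows(
  deltas=[
    {"translation": [2, 0.5, 0], "angular": [0, 0, 0], "gripper": 0},
    {"translation": [2, 0.5, 0], "angular": [0, 0, 0], "gripper": 0},
    {"translation": [1, 0.3, 0], "angular": [0, 0, 0], "gripper": 0},
    {"translation": [0, 0, 0], "angular": [0, 0, 0], "gripper": 0},
    {"translation": [0, 0, 0], "angular": [0, 0, 0], "gripper": 0},
  ],
)

```text
t: 3.32
tool_pos: [0.4818, -0.0496, 0.0462]
tool_rot: [[0.962, 0.274, -0.003], [0.274, -0.962, -0.003], [-0.004, 0.002, -1.0]]
ft_force: [-14.4, -7.3, 11.8]
opening: 0.001
gripper_force: 8.4
```

The force rose to 16 N and the motion stalled, so the dead stop is reached. I'll back off and look.

Request:
send_rows(
  deltas=[
    {"translation": [-14, -4, 0], "angular": [0, 0, 0], "gripper": 0},
    {"translation": [-14, -4, 0], "angular": [0, 0, 0], "gripper": 0},
    {"translation": [-14, -4, 0], "angular": [0, 0, 0], "gripper": 0},
    {"translation": [-14, -4, 0], "angular": [0, 0, 0], "gripper": 0},
    {"translation": [-14, -4, 0], "angular": [0, 0, 0], "gripper": 0},
  ],
)

```text
t: 3.73
tool_pos: [0.4141, -0.0689, 0.0462]
tool_rot: [[0.962, 0.275, 0.002], [0.275, -0.962, -0.0], [0.002, 0.001, -1.0]]
ft_force: [0.4, 0.3, 0.7]
opening: -0.004
gripper_force: 0.0
```

```bash
python3 - <<'E'
from h import *
b=snap('side');a=snap('scene')
x=cv2.resize(b['pixels'][190:310,240:360],(400,400),interpolation=2);y=cv2.resize(a['pixels'][250:385,260:395],(400,400),interpolation=2)
cv2.imwrite('pics/e.png',np.hstack([x,y]))
for s in(b,a):print('or',blob(s,(8,150,150),(19,255,255),8,10))
m=cv2.inRange(cv2.cvtColor(b['pixels'],cv2.COLOR_BGR2HSV),(20,120,100),(34,255,255))[215:255,325:360];ys,xs=np.nonzero(m);print(len(xs),xs.mean()+325,ys.mean()+215)
print(arm.sense()['joints'])
E
```

```text
or [([145, 84, 72, 41, 1277], [178.4, 102.1]), ([237, 63, 48, 33, 1024], [262.8, 77.5]), ([215, 0, 206, 38, 1014], [316.3, 19.4]), ([229, 0, 50, 24, 683], [252.4, 10.5]), ([298, 297, 28, 24, 244], [310.8, 307.2]), ([287, 145, 52, 19, 238], [314.8, 154.2]), ([582, 11, 58, 41, 153], [611.0, 31.4]), ([591, 45, 47, 36, 136], [615.1, 63.4])]
or [([162, 438, 248, 42, 2840], [301.3, 464.9]), ([346, 224, 217, 54, 2496], [440.8, 250.1]), ([36, 210, 224, 40, 2189], [174.9, 227.7]), ([331, 181, 193, 46, 1887], [410.7, 201.4]), ([54, 263, 111, 60, 1782], [105.3, 294.1]), ([152, 262, 130, 40, 1774], [219.6, 280.0]), ([477, 391, 163, 59, 1660], [578.2, 417.1]), ([104, 166, 143, 31, 1515], [173.7, 179.9])]
70 342.15714285714284 231.67142857142858
[-3.66470386e-01  1.82931203e-01 -5.99009115e-01  7.87848307e-01
  3.89033241e-04  2.49773751e+00]
```

View pics/e.png

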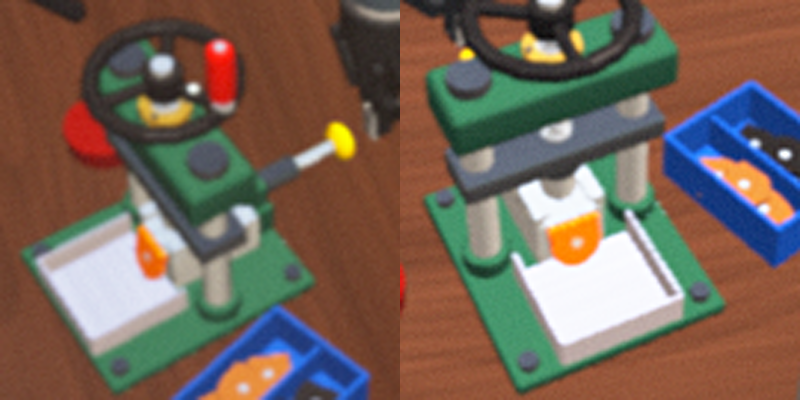

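The tip (orange, left half about (150,252), right half (573,238)) stands at the nest's open end, perhaps still falling. The knob is back at its rest pixel (342,232). I'll lift and check the tip again.

Request:
send_rows(
  deltas=[
    {"translation": [0, 0, 30], "angular": [0, 0, 0.06], "gripper": 0},
    {"translation": [0, 0, 36], "angular": [0, 0, 0.06], "gripper": 0},
    {"translation": [0, 0, 38], "angular": [0, 0, 0.06], "gripper": 0},
    {"translation": [0, 0, 38], "angular": [0, 0, 0.06], "gripper": 0},
    {"translation": [0, 0, 38], "angular": [0, 0, 0.06], "gripper": 0},
  ],
)

```text
t: 4.25
tool_pos: [0.4144, -0.0685, 0.2282]
tool_rot: [[0.836, 0.549, 0.002], [0.549, -0.836, -0.0], [0.002, 0.001, -1.0]]
ft_force: [0.2, -0.6, -0.7]
opening: 0.002
gripper_force: 0.0
```

Request:
send_rows(
  deltas=[
    {"translation": [0, 0, 38], "angular": [0, 0, 0.06], "gripper": 0},
    {"translation": [0, 0, 38], "angular": [0, 0, 0.06], "gripper": 0},
    {"translation": [0, 0, 34], "angular": [0, 0, 0.06], "gripper": 0},
    {"translation": [0, 0, 0], "angular": [0, 0, 0.06], "gripper": 0},
    {"translation": [0, 0, 0], "angular": [0, 0, 0.06], "gripper": 0},
  ],
)

```text
t: 4.67
tool_pos: [0.4153, -0.0688, 0.3382]
tool_rot: [[0.636, 0.771, 0.006], [0.771, -0.636, -0.002], [0.003, 0.006, -1.0]]
ft_force: [-0.6, -0.5, -0.2]
opening: -0.004
gripper_force: 0.0
```

```bash
python3 - <<'E'
from h import *
b=snap('side');a=snap('scene')
x=cv2.resize(b['pixels'][190:310,240:360],(400,400),interpolation=2);y=cv2.resize(a['pixels'][250:385,260:395],(400,400),interpolation=2)
cv2.imwrite('pics/e2.png',np.hstack([x,y]))
o=[]
for s,(x0,x1,y0,y1) in((b,(270,300,245,285)),(a,(300,340,310,350))):
    m=cv2.inRange(cv2.cvtColor(s['pixels'],cv2.COLOR_BGR2HSV),(5,120,150),(19,255,255))[y0:y1,x0:x1];ys,xs=np.nonzero(m);print(len(xs),xs.min()+x0,xs.max()+x0,ys.min()+y0,ys.max()+y0);o.append((s,xs.mean()+x0,ys.mean()+y0))
p=tri(*o);r=p-np.array([.6126,-.0134,0]);print(p,'press frame',r[0]*.9627+r[1]*.2706,-r[0]*.2706+r[1]*.9627)
print(arm.sense()['joints'])
E
```

```text
92 281 290 258 272
179 310 327 323 338
[ 0.64237639 -0.00705246  0.03572915] press frame 0.03038337551005634 -0.0019467132904108335
[-3.64696840e-01  2.03680392e-02 -1.23134307e-03  1.54669272e+00
  4.95224819e-04  1.89765441e+00]
```

View pics/e2.png

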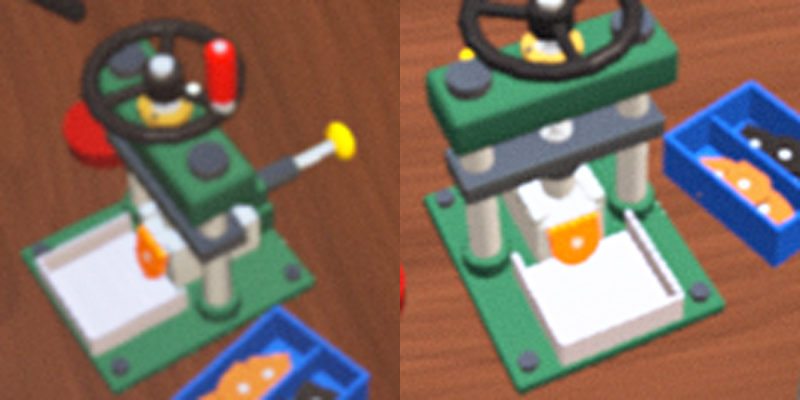

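The tip stands on the pan floor, leaning on the nest: triangulated centre height 36 mm, i.e. 22 mm above the floor, and y is about -2 mm. That meets step 2, and the knob is back. I'll go to the handle.

Request:
send_rows(
  deltas=[
    {"translation": [20, 12, 0], "angular": [0, 0, 0], "gripper": 1},
    {"translation": [30, 18, 0], "angular": [0, 0, 0], "gripper": 1},
    {"translation": [32, 19, 0], "angular": [0, 0, 0], "gripper": 1},
    {"translation": [32, 19, 0], "angular": [0, 0, 0], "gripper": 1},
    {"translation": [30, 18, 0], "angular": [0, 0, 0], "gripper": 1},
  ],
)

```text
t: 5.18
tool_pos: [0.5594, 0.0188, 0.3353]
tool_rot: [[0.641, 0.768, 0.001], [0.768, -0.641, 0.0], [0.001, 0.0, -1.0]]
ft_force: [0.6, -0.4, 1.3]
opening: 0.71
gripper_force: 0.0
```

Request:
send_rows(
  deltas=[
    {"translation": [19, 10, 0], "angular": [0, 0, 0], "gripper": 1},
    {"translation": [0, 0, 0], "angular": [0, 0, 0], "gripper": 1},
    {"translation": [0, 0, 0], "angular": [0, 0, 0], "gripper": 1},
    {"translation": [0, 0, 0], "angular": [0, 0, 0], "gripper": 1},
    {"translation": [0, 0, 0], "angular": [0, 0, 0], "gripper": 1},
  ],
)

```text
t: 5.6
tool_pos: [0.5759, 0.0269, 0.3358]
tool_rot: [[0.64, 0.769, 0.0], [0.769, -0.64, -0.0], [0.0, 0.0, -1.0]]
ft_force: [0.2, 0.5, -0.6]
opening: 1.001
gripper_force: 0.0
```

```bash
python3 - <<'E'
from h import *
w=snap('wrist','w.png')
r=blob(w,(0,150,80),(6,255,255));print(r)
for st,c in r[:1]: print(onz(w,*c,.30))
a=snap('scene');b=snap('side')
print(blob(a,(0,150,80),(6,255,255),6),blob(b,(0,150,80),(6,255,255),6))
s=arm.sense();print(s['tool_pos'],s['joints'],s['opening'])
k=onz(a,315.7,371.5,.012)-[.6126,-.0134,0];print('pan front corner press frame',k[0]*.9627+k[1]*.2706,-k[0]*.2706+k[1]*.9627)
E
```

```text
[([303, 232, 44, 66, 2039], [324.6, 262.8])]
[0.58484735 0.03339317 0.3       ]
[([0, 52, 37, 54, 1154], [12.9, 83.5]), ([227, 332, 35, 34, 930], [244.5, 348.1]), ([436, 111, 40, 30, 648], [455.6, 126.6]), ([270, 60, 21, 29, 392], [279.4, 74.8]), ([322, 213, 12, 26, 260], [327.5, 226.5]), ([290, 58, 13, 29, 232], [296.0, 72.6])] [([258, 220, 19, 21, 233], [266.0, 231.2]), ([301, 201, 11, 20, 170], [305.8, 211.4])]
[0.57588506 0.02666901 0.33604029] [-9.92401885e-02  3.01023171e-01  3.44358824e-01  1.61304219e+00
 -1.70753822e-05  2.16575816e+00] 0.9974018648280106
pan front corner press frame 0.1103056227183937 -0.04630876334119112
```

View pics/w.png

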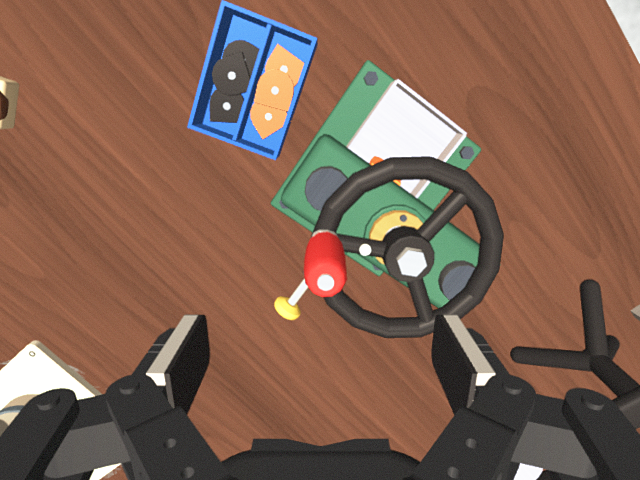

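The wrist view shows the handle's top end at (326,282) and the hub cap at (411,258). The fingers straddle the handle's line. I'll refine the axis and the handle from these.

```bash
python3 - <<'E'
from h import *
w=snap('wrist')
print('handle top',onz(w,326,282,.303),'hub',onz(w,411,258,.262),onz(w,411,258,.254))
E
cat > plan.py <<'E'
import sys,json,numpy as np
# plan.py theta0 theta1 n cx cy : rows with targets on circle, rounded to 0.5 mm
t0,t1=float(sys.argv[1]),float(sys.argv[2]);n=int(sys.argv[3]);Y=.274
off=[float(v) for v in sys.argv[4:7]] if len(sys.argv)>4 else None
f=lambda t:np.array([54*np.cos(t+Y),54*np.sin(t+Y),8*t/2/np.pi])
cur=np.array(off) if off else f(t0)   # current grip position rel. axis (mm)
for i in range(1,n+1):
    d=np.round((f(t0+(t1-t0)*i/n)-cur)*2)/2;cur=cur+d
    print(d.tolist(),end='\n' if i%5==0 else ' ')
E
```

```text
handle top [0.57964841 0.02586637 0.303     ] hub [ 0.61667233 -0.00924635  0.262     ] [ 0.6162356 -0.0128832  0.254    ]
```

Request:
send_rows(
  deltas=[
    {"translation": [2.5, 0, -10], "angular": [0, 0, 0], "gripper": 1},
    {"translation": [0, 0, -20], "angular": [0, 0, 0], "gripper": 1},
    {"translation": [0, 0, -20], "angular": [0, 0, 0], "gripper": 1},
    {"translation": [0, 0, -15], "angular": [0, 0, 0], "gripper": 1},
    {"translation": [0, 0, -8], "angular": [0, 0, 0], "gripper": 1},
  ],
)

```text
t: 6.22
tool_pos: [0.5782, 0.027, 0.2598]
tool_rot: [[0.639, 0.769, -0.003], [0.769, -0.639, 0.0], [-0.001, -0.002, -1.0]]
ft_force: [-0.2, 0.2, 0.2]
opening: 1.004
gripper_force: 0.0
```

Request:
send_rows(
  deltas=[
    {"translation": [0, 0, 0], "angular": [0, 0, 0], "gripper": 0},
    {"translation": [0, 0, 0], "angular": [0, 0, 0], "gripper": 0},
    {"translation": [0, 0, 0], "angular": [0, 0, 0], "gripper": 0},
    {"translation": [0, 0, 0], "angular": [0, 0, 0], "gripper": 0},
    {"translation": [0, 0, 0], "angular": [0, 0, 0], "gripper": 0},
  ],
)

```text
t: 6.63
tool_pos: [0.5793, 0.0271, 0.2631]
tool_rot: [[0.639, 0.769, 0.001], [0.769, -0.639, -0.0], [0.001, 0.001, -1.0]]
ft_force: [-0.1, 1.2, -0.3]
opening: 0.303
gripper_force: 0.0
```

Request:
send_rows(
  deltas=[
    {"translation": [0, 0, 0], "angular": [0, 0, 0], "gripper": 0},
    {"translation": [0, 0, 0], "angular": [0, 0, 0], "gripper": 0},
    {"translation": [0, 0, 0], "angular": [0, 0, 0], "gripper": 0},
    {"translation": [0, 0, 0], "angular": [0, 0, 0], "gripper": 0},
    {"translation": [0, 0, 0], "angular": [0, 0, 0], "gripper": 0},
  ],
)

```text
t: 7.05
tool_pos: [0.5793, 0.0271, 0.2631]
tool_rot: [[0.639, 0.769, 0.002], [0.769, -0.639, -0.0], [0.001, 0.001, -1.0]]
ft_force: [0.1, -0.1, 5.7]
opening: 0.245
gripper_force: 58.5
```

```bash
python3 - <<'E'
from h import *
s=arm.sense();print({k:s[k] for k in('tool_pos','joints','ft_force','ft_torque','opening','gripper_force')})
c=np.array([.6128,-.0134]);d=s['tool_pos'][:2]-c;print(np.hypot(*d)*1e3,np.arctan2(d[1],d[0])-.274+2*np.pi)
E
python3 plan.py 8.28 7.4 5
```

```text
{'tool_pos': array([0.57927815, 0.02714351, 0.26313836]), 'joints': array([-9.78398680e-02,  3.03356546e-01,  1.64863927e-01,  1.43067088e+00,
       -6.33017519e-07,  2.16594003e+00]), 'ft_force': array([ 0.09517751, -0.09653374,  5.68279385]), 'ft_torque': array([0.00999077, 0.0966341 , 0.01253985]), 'opening': 0.24546819089698918, 'gripper_force': 58.548858761787415}
52.60694183219368 8.270858672203243
[8.0, 5.5, -0.0] [8.5, 4.0, -0.5] [9.0, 2.5, -0.0] [9.5, 0.5, -0.5] [9.5, -0.5, -0.0]
```

Request:
send_rows(
  deltas=[
    {"translation": [8, 5.5, 0], "angular": [0, 0, 0], "gripper": 0},
    {"translation": [8.5, 4, -0.5], "angular": [0, 0, 0], "gripper": 0},
    {"translation": [9, 2.5, 0], "angular": [0, 0, 0], "gripper": 0},
    {"translation": [9.5, 0.5, -0.5], "angular": [0, 0, 0], "gripper": 0},
    {"translation": [9.5, -0.5, 0], "angular": [0, 0, 0], "gripper": 0},
  ],
)

```text
t: 7.47
tool_pos: [0.6242, 0.0392, 0.262]
tool_rot: [[0.639, 0.769, 0.001], [0.769, -0.639, -0.001], [-0.0, 0.001, -1.0]]
ft_force: [-3.8, -6.8, 6.5]
opening: 0.248
gripper_force: 60.1
```

```bash
python3 plan.py 7.4 5.3 10
```

```text
[11.0, -3.0, -0.5] [10.0, -5.5, -0.0] [8.5, -7.5, -0.5] [7.0, -9.0, -0.0] [4.5, -10.0, -0.5]
[3.0, -11.0, -0.0] [0.0, -11.5, -0.5] [-2.0, -11.0, -0.0] [-4.5, -10.5, -0.5] [-6.0, -9.5, -0.0]
```

Request:
send_rows(
  deltas=[
    {"translation": [11, -3, -0.5], "angular": [0, 0, 0], "gripper": 0},
    {"translation": [10, -5.5, 0], "angular": [0, 0, 0], "gripper": 0},
    {"translation": [8.5, -7.5, -0.5], "angular": [0, 0, 0], "gripper": 0},
    {"translation": [7, -9, 0], "angular": [0, 0, 0], "gripper": 0},
    {"translation": [4.5, -10, -0.5], "angular": [0, 0, 0], "gripper": 0},
  ],
)

```text
t: 7.88
tool_pos: [0.6652, 0.0044, 0.2607]
tool_rot: [[0.638, 0.77, 0.001], [0.77, -0.638, 0.0], [0.001, 0.001, -1.0]]
ft_force: [-7.4, 1.2, 11.7]
opening: 0.25
gripper_force: 60.7
```

Request:
send_rows(
  deltas=[
    {"translation": [3, -11, 0], "angular": [0, 0, 0], "gripper": 0},
    {"translation": [0, -11.5, -0.5], "angular": [0, 0, 0], "gripper": 0},
    {"translation": [-2, -11, 0], "angular": [0, 0, 0], "gripper": 0},
    {"translation": [-4.5, -10.5, -0.5], "angular": [0, 0, 0], "gripper": 0},
    {"translation": [-6, -9.5, 0], "angular": [0, 0, 0], "gripper": 0},
  ],
)

```text
t: 8.3
tool_pos: [0.6557, -0.0489, 0.2594]
tool_rot: [[0.638, 0.77, 0.002], [0.77, -0.638, 0.001], [0.002, 0.0, -1.0]]
ft_force: [-3.9, 7.5, 6.4]
opening: 0.248
gripper_force: 60.4
```

```bash
python3 - <<'E'
from h import *
s=arm.sense();c=np.array([.6128,-.0134]);d=s['tool_pos'][:2]-c;print(s['tool_pos'],np.hypot(*d)*1e3,np.arctan2(d[1],d[0])-.274+2*np.pi,s['joints'],s['ft_force'])
E
python3 plan.py 5.3 2.5 10;python3 plan.py 2.5 .3 10
```

```text
[ 0.65568671 -0.04886761  0.25938595] 55.652685953110556 5.3181921607485485 [-2.02683108e-01  4.46007745e-01  3.74514321e-01  1.49797541e+00
  1.76886634e-03  2.06037685e+00] [-3.92733445  7.49763542  6.370185  ]
[-11.5, -10.0, -0.5] [-13.5, -6.5, -0.0] [-15.0, -2.5, -0.5] [-15.0, 2.0, -0.5] [-13.5, 6.0, -0.5]
[-12.0, 9.5, -0.0] [-8.5, 12.0, -0.5] [-5.0, 14.5, -0.5] [-1.0, 15.0, -0.0] [3.5, 14.5, -0.5]
[5.5, 10.5, -0.5] [7.5, 9.0, -0.0] [9.5, 7.5, -0.5] [10.5, 5.0, -0.0] [12.0, 2.5, -0.5]
[11.5, -0.5, -0.0] [11.5, -2.5, -0.5] [11.0, -5.0, -0.0] [9.0, -7.5, -0.5] [7.5, -9.0, -0.5]
```

Tracking well, with small forces.

Request:
send_rows(
  deltas=[
    {"translation": [-11.5, -10, -0.5], "angular": [0, 0, 0], "gripper": 0},
    {"translation": [-13.5, -6.5, 0], "angular": [0, 0, 0], "gripper": 0},
    {"translation": [-15, -2.5, -0.5], "angular": [0, 0, 0], "gripper": 0},
    {"translation": [-15, 2, -0.5], "angular": [0, 0, 0], "gripper": 0},
    {"translation": [-13.5, 6, -0.5], "angular": [0, 0, 0], "gripper": 0},
  ],
)

```text
t: 8.72
tool_pos: [0.5873, -0.0609, 0.2576]
tool_rot: [[0.639, 0.769, 0.003], [0.769, -0.639, -0.001], [0.002, 0.003, -1.0]]
ft_force: [6.2, 3.3, 7.5]
opening: 0.252
gripper_force: 60.2
```

Request:
send_rows(
  deltas=[
    {"translation": [-12, 9.5, 0], "angular": [0, 0, 0], "gripper": 0},
    {"translation": [-8.5, 12, -0.5], "angular": [0, 0, 0], "gripper": 0},
    {"translation": [-5, 14.5, -0.5], "angular": [0, 0, 0], "gripper": 0},
    {"translation": [-1, 15, 0], "angular": [0, 0, 0], "gripper": 0},
    {"translation": [3.5, 14.5, -0.5], "angular": [0, 0, 0], "gripper": 0},
  ],
)

```text
t: 9.13
tool_pos: [0.5638, 0.0059, 0.2558]
tool_rot: [[0.639, 0.769, 0.002], [0.769, -0.639, -0.001], [0.0, 0.002, -1.0]]
ft_force: [9.7, -7.1, 2.4]
opening: 0.247
gripper_force: 60.3
```

Request:
send_rows(
  deltas=[
    {"translation": [5.5, 10.5, -0.5], "angular": [0, 0, 0], "gripper": 0},
    {"translation": [7.5, 9, 0], "angular": [0, 0, 0], "gripper": 0},
    {"translation": [9.5, 7.5, -0.5], "angular": [0, 0, 0], "gripper": 0},
    {"translation": [10.5, 5, 0], "angular": [0, 0, 0], "gripper": 0},
    {"translation": [12, 2.5, -0.5], "angular": [0, 0, 0], "gripper": 0},
  ],
)

```text
t: 9.55
tool_pos: [0.609, 0.0399, 0.2543]
tool_rot: [[0.639, 0.769, 0.0], [0.769, -0.639, -0.002], [-0.002, 0.002, -1.0]]
ft_force: [-1.8, -12.3, 9.3]
opening: 0.247
gripper_force: 60.7
```

Request:
send_rows(
  deltas=[
    {"translation": [11.5, -0.5, 0], "angular": [0, 0, 0], "gripper": 0},
    {"translation": [11.5, -2.5, -0.5], "angular": [0, 0, 0], "gripper": 0},
    {"translation": [11, -5, 0], "angular": [0, 0, 0], "gripper": 0},
    {"translation": [9, -7.5, -0.5], "angular": [0, 0, 0], "gripper": 0},
    {"translation": [7.5, -9, -0.5], "angular": [0, 0, 0], "gripper": 0},
  ],
)

```text
t: 9.97
tool_pos: [0.6593, 0.0161, 0.253]
tool_rot: [[0.638, 0.77, -0.0], [0.77, -0.638, 0.0], [-0.0, -0.0, -1.0]]
ft_force: [-8.6, -2.4, 12.4]
opening: 0.249
gripper_force: 61.4
```

```bash
cat > st.py <<'E'
from h import *
s=arm.sense();c=np.array([.6128,-.0134]);d=s['tool_pos'][:2]-c;a=np.arctan2(d[1],d[0]);f=s['ft_force']
print(s['t'],s['tool_pos'],'r',np.hypot(*d)*1e3,'th',a-.274,'F',f,'tang',-f[0]*np.sin(a)+f[1]*np.cos(a),s['gripper_force'],s['joints'][[0,5]])
E
python3 st.py; python3 plan.py .3 -.12 5
```

```text
9.9667 [0.65926015 0.01609905 0.25297396] r 55.033987135088694 th 0.29170980704824845 F [-8.59149658 -2.41439002 12.35248128] tang 2.5669243455665374 61.37452840805054 [-0.10275554  2.16001892]
[2.5, -4.0, -0.0] [2.0, -4.0, -0.0] [1.5, -4.0, -0.5] [1.0, -4.5, 0.0] [1.0, -4.5, -0.0]
```

Request:
send_rows(
  deltas=[
    {"translation": [2.5, -4, 0], "angular": [0, 0, 0], "gripper": 0},
    {"translation": [2, -4, 0], "angular": [0, 0, 0], "gripper": 0},
    {"translation": [1.5, -4, -0.5], "angular": [0, 0, 0], "gripper": 0},
    {"translation": [1, -4.5, 0], "angular": [0, 0, 0], "gripper": 0},
    {"translation": [0.5, -2, 0], "angular": [0, 0, 0], "gripper": 0},
  ],
)

```text
t: 10.38
tool_pos: [0.6664, -0.0, 0.2526]
tool_rot: [[0.637, 0.771, 0.0], [0.771, -0.637, 0.006], [0.004, -0.003, -1.0]]
ft_force: [-5.2, 20.8, 10.0]
opening: 0.247
gripper_force: 61.5
```

```bash
python3 st.py
```

```text
10.3833 [ 6.66414438e-01 -3.35910307e-05  2.52573030e-01] r 55.25548737436396 th -0.02967448278576501 F [-5.17016373 20.79453756  9.9945467 ] tang 21.427627018841758 61.507734060287476 [-0.12830928  2.13354809]
```

A tangential 21 N against 2–3 N while turning, at the expected angle (about 0): it is on its stop. I'll hold briefly there and plan the two turns back.

Request:
send_rows(
  deltas=[
    {"translation": [0, 0, 0], "angular": [0, 0, 0], "gripper": 0},
    {"translation": [0, 0, 0], "angular": [0, 0, 0], "gripper": 0},
    {"translation": [0, 0, 0], "angular": [0, 0, 0], "gripper": 0},
    {"translation": [0, 0, 0], "angular": [0, 0, 0], "gripper": 0},
    {"translation": [0, 0, 0], "angular": [0, 0, 0], "gripper": 0},
  ],
)

```text
t: 10.8
tool_pos: [0.6664, 0.0001, 0.2526]
tool_rot: [[0.637, 0.771, 0.0], [0.771, -0.637, 0.004], [0.003, -0.002, -1.0]]
ft_force: [-3.5, 10.2, 10.6]
opening: 0.247
gripper_force: 61.5
```

```bash
python3 st.py; python3 plan.py -0.03 1.3 5 52.8 10.8 -0.1; python3 plan.py 1.3 12.1 40
```

```text
10.8 [6.66367034e-01 1.20236735e-04 2.52608583e-01] r 55.2469359851842 th -0.026765242615692658 F [-3.49460133 10.2489781  10.5678902 ] tang 10.792547773410986 61.473941802978516 [-0.12745023  2.13389541]
[-5.5, 15.5, 0.5] [-9.0, 11.5, 0.0] [-11.0, 9.0, 0.5] [-13.5, 5.5, 0.5] [-14.0, 1.5, 0.5]
[-14.5, -2.0, 0.5] [-13.0, -6.0, 0.0] [-11.5, -9.0, 0.5] [-8.5, -11.5, 0.5] [-5.0, -14.0, 0.0]
[-1.5, -14.5, 0.5] [3.0, -14.0, 0.5] [6.5, -13.0, 0.5] [9.5, -11.0, 0.0] [12.5, -8.0, 0.5]
[13.5, -4.0, 0.5] [14.5, -0.5, 0.0] [14.5, 3.0, 0.5] [12.5, 7.0, 0.5] [10.5, 10.5, 0.0]
[7.0, 12.5, 0.5] [4.0, 14.0, 0.5] [-0.5, 14.5, 0.0] [-4.0, 14.0, 0.5] [-7.5, 12.5, 0.5]
[-11.0, 10.0, 0.0] [-13.0, 6.5, 0.5] [-14.0, 3.0, 0.5] [-14.5, -1.0, 0.5] [-14.0, -5.0, 0.0]
[-11.5, -8.0, 0.5] [-9.5, -11.5, 0.5] [-6.0, -13.0, 0.0] [-2.5, -14.5, 0.5] [2.0, -14.5, 0.5]
[5.5, -13.5, 0.0] [8.5, -11.5, 0.5] [11.5, -8.5, 0.5] [14.0, -5.5, 0.0] [14.0, -1.5, 0.5]
[14.5, 2.5, 0.5] [13.0, 6.0, 0.0] [11.5, 9.5, 0.5] [8.0, 12.0, 0.5] [4.5, 13.5, 0.5]
```

I'll confirm with a 2 mm nudge further into the stop.

Request:
send_rows(
  deltas=[
    {"translation": [0.5, -2, 0], "angular": [0, 0, 0], "gripper": 0},
    {"translation": [0, 0, 0], "angular": [0, 0, 0], "gripper": 0},
    {"translation": [0, 0, 0], "angular": [0, 0, 0], "gripper": 0},
    {"translation": [0, 0, 0], "angular": [0, 0, 0], "gripper": 0},
    {"translation": [0, 0, 0], "angular": [0, 0, 0], "gripper": 0},
  ],
)

```text
t: 11.22
tool_pos: [0.6664, 0.0, 0.2526]
tool_rot: [[0.636, 0.772, -0.0], [0.772, -0.636, 0.007], [0.005, -0.005, -1.0]]
ft_force: [-5.1, 18.3, 10.4]
opening: 0.248
gripper_force: 61.6
```

```bash
python3 st.py; python3 plan.py -0.03 1.3 5 53.3 8.8 -0.1
```

```text
11.2167 [6.66409239e-01 2.63649520e-05 2.52601919e-01] r 55.26497815613197 th -0.028599063843677303 F [-5.11266504 18.25746042 10.42553814] tang 18.952564638971136 61.56439661979675 [-0.12885562  2.13099161]
[-6.0, 17.5, 0.5] [-9.0, 11.5, 0.0] [-11.0, 9.0, 0.5] [-13.5, 5.5, 0.5] [-14.0, 1.5, 0.5]
```

Force rose and nothing moved, so the stop is confirmed at my angle -0.028. Now two turns back.

Request:
send_rows(
  deltas=[
    {"translation": [-6, 17.5, 0.5], "angular": [0, 0, 0], "gripper": 0},
    {"translation": [-9, 11.5, 0], "angular": [0, 0, 0], "gripper": 0},
    {"translation": [-11, 9, 0.5], "angular": [0, 0, 0], "gripper": 0},
    {"translation": [-13.5, 5.5, 0.5], "angular": [0, 0, 0], "gripper": 0},
    {"translation": [-14, 1.5, 0.5], "angular": [0, 0, 0], "gripper": 0},
  ],
)

```text
t: 11.63
tool_pos: [0.6141, 0.0402, 0.2543]
tool_rot: [[0.639, 0.77, 0.002], [0.77, -0.639, -0.002], [0.0, 0.003, -1.0]]
ft_force: [4.9, -10.1, 5.7]
opening: 0.252
gripper_force: 61.1
```

```bash
python3 st.py
```

```text
11.6333 [0.6141431  0.04016996 0.25430577] r 53.5867914315436 th 1.271729704336615 F [  4.89325196 -10.14041108   5.65229805] tang -5.145873977028754 61.09879732131958 [-0.07013828  2.19325929]
```

On track. I'll continue to my angle 12.1.

Request:
send_rows(
  deltas=[
    {"translation": [-14.5, -2, 0.5], "angular": [0, 0, 0], "gripper": 0},
    {"translation": [-13, -6, 0], "angular": [0, 0, 0], "gripper": 0},
    {"translation": [-11.5, -9, 0.5], "angular": [0, 0, 0], "gripper": 0},
    {"translation": [-8.5, -11.5, 0.5], "angular": [0, 0, 0], "gripper": 0},
    {"translation": [-5, -14, 0], "angular": [0, 0, 0], "gripper": 0},
  ],
)

```text
t: 12.05
tool_pos: [0.5616, -0.0015, 0.256]
tool_rot: [[0.638, 0.77, 0.003], [0.77, -0.638, 0.002], [0.003, 0.001, -1.0]]
ft_force: [9.8, 2.9, 5.4]
opening: 0.248
gripper_force: 61.2
```

Request:
send_rows(
  deltas=[
    {"translation": [-1.5, -14.5, 0.5], "angular": [0, 0, 0], "gripper": 0},
    {"translation": [3, -14, 0.5], "angular": [0, 0, 0], "gripper": 0},
    {"translation": [6.5, -13, 0.5], "angular": [0, 0, 0], "gripper": 0},
    {"translation": [9.5, -11, 0], "angular": [0, 0, 0], "gripper": 0},
    {"translation": [12.5, -8, 0.5], "angular": [0, 0, 0], "gripper": 0},
  ],
)

```text
t: 12.47
tool_pos: [0.5912, -0.0631, 0.2577]
tool_rot: [[0.639, 0.77, -0.0], [0.77, -0.639, 0.002], [0.001, -0.001, -1.0]]
ft_force: [0.7, 12.0, 7.4]
opening: 0.249
gripper_force: 61.2
```

Request:
send_rows(
  deltas=[
    {"translation": [13.5, -4, 0.5], "angular": [0, 0, 0], "gripper": 0},
    {"translation": [14.5, -0.5, 0], "angular": [0, 0, 0], "gripper": 0},
    {"translation": [14.5, 3, 0.5], "angular": [0, 0, 0], "gripper": 0},
    {"translation": [12.5, 7, 0.5], "angular": [0, 0, 0], "gripper": 0},
    {"translation": [10.5, 10.5, 0], "angular": [0, 0, 0], "gripper": 0},
  ],
)

```text
t: 12.88
tool_pos: [0.6569, -0.0473, 0.2593]
tool_rot: [[0.639, 0.769, -0.001], [0.769, -0.639, -0.0], [-0.001, -0.001, -1.0]]
ft_force: [-11.3, 3.2, 15.8]
opening: 0.252
gripper_force: 62.0
```

Request:
send_rows(
  deltas=[
    {"translation": [7, 12.5, 0.5], "angular": [0, 0, 0], "gripper": 0},
    {"translation": [4, 14, 0.5], "angular": [0, 0, 0], "gripper": 0},
    {"translation": [-0.5, 14.5, 0], "angular": [0, 0, 0], "gripper": 0},
    {"translation": [-4, 14, 0.5], "angular": [0, 0, 0], "gripper": 0},
    {"translation": [-7.5, 12.5, 0.5], "angular": [0, 0, 0], "gripper": 0},
  ],
)

```text
t: 13.3
tool_pos: [0.6565, 0.0199, 0.2611]
tool_rot: [[0.639, 0.769, 0.001], [0.769, -0.639, -0.002], [-0.001, 0.002, -1.0]]
ft_force: [-5.2, -10.5, 8.6]
opening: 0.25
gripper_force: 61.5
```

```bash
python3 st.py
```

```text
13.3 [0.65648091 0.01989025 0.26113914] r 54.920515261920265 th 0.3772151553123093 F [ -5.24265308 -10.48074003   8.5956176 ] tang -5.157982100089342 61.50477647781372 [-0.09626284  2.16816663]
```

Request:
send_rows(
  deltas=[
    {"translation": [-11, 10, 0], "angular": [0, 0, 0], "gripper": 0},
    {"translation": [-13, 6.5, 0.5], "angular": [0, 0, 0], "gripper": 0},
    {"translation": [-14, 3, 0.5], "angular": [0, 0, 0], "gripper": 0},
    {"translation": [-14.5, -1, 0.5], "angular": [0, 0, 0], "gripper": 0},
    {"translation": [-14, -5, 0], "angular": [0, 0, 0], "gripper": 0},
  ],
)

```text
t: 13.72
tool_pos: [0.5901, 0.0344, 0.2628]
tool_rot: [[0.638, 0.77, 0.003], [0.77, -0.638, -0.0], [0.002, 0.002, -1.0]]
ft_force: [8.3, -6.0, 8.3]
opening: 0.253
gripper_force: 61.3
```

Request:
send_rows(
  deltas=[
    {"translation": [-11.5, -8, 0.5], "angular": [0, 0, 0], "gripper": 0},
    {"translation": [-9.5, -11.5, 0.5], "angular": [0, 0, 0], "gripper": 0},
    {"translation": [-6, -13, 0], "angular": [0, 0, 0], "gripper": 0},
    {"translation": [-2.5, -14.5, 0.5], "angular": [0, 0, 0], "gripper": 0},
    {"translation": [2, -14.5, 0.5], "angular": [0, 0, 0], "gripper": 0},
  ],
)

```text
t: 14.13
tool_pos: [0.5618, -0.0275, 0.2646]
tool_rot: [[0.638, 0.77, 0.001], [0.77, -0.638, 0.001], [0.002, -0.0, -1.0]]
ft_force: [8.3, 7.0, 1.8]
opening: 0.25
gripper_force: 60.8
```

Request:
send_rows(
  deltas=[
    {"translation": [5.5, -13.5, 0], "angular": [0, 0, 0], "gripper": 0},
    {"translation": [8.5, -11.5, 0.5], "angular": [0, 0, 0], "gripper": 0},
    {"translation": [11.5, -8.5, 0.5], "angular": [0, 0, 0], "gripper": 0},
    {"translation": [14, -5.5, 0], "angular": [0, 0, 0], "gripper": 0},
    {"translation": [14, -1.5, 0.5], "angular": [0, 0, 0], "gripper": 0},
  ],
)

```text
t: 14.55
tool_pos: [0.6154, -0.0682, 0.2662]
tool_rot: [[0.639, 0.769, -0.0], [0.769, -0.639, 0.002], [0.001, -0.002, -1.0]]
ft_force: [-5.6, 11.1, 10.2]
opening: 0.251
gripper_force: 61.7
```

Request:
send_rows(
  deltas=[
    {"translation": [14.5, 2.5, 0.5], "angular": [0, 0, 0], "gripper": 0},
    {"translation": [13, 6, 0], "angular": [0, 0, 0], "gripper": 0},
    {"translation": [11.5, 9.5, 0.5], "angular": [0, 0, 0], "gripper": 0},
    {"translation": [8, 12, 0.5], "angular": [0, 0, 0], "gripper": 0},
    {"translation": [4.5, 13.5, 0.5], "angular": [0, 0, 0], "gripper": 0},
  ],
)

```text
t: 14.97
tool_pos: [0.6671, -0.0255, 0.268]
tool_rot: [[0.64, 0.769, -0.001], [0.769, -0.64, -0.002], [-0.002, 0.0, -1.0]]
ft_force: [-8.0, -4.0, 9.1]
opening: 0.25
gripper_force: 61.5
```

```bash
python3 st.py; python3 plan.py 12.1 12.555 5
```

```text
14.9667 [ 0.66711713 -0.02554821  0.26799237] r 55.659045335716144 th -0.4940323254374787 F [-8.0135019  -3.96455337  9.10923301] tang -5.61800584538867 61.48963987827301 [-0.16303056  2.10181428]
[0.5, 5.0, 0.0] [0.5, 5.0, 0.0] [-0.0, 4.5, 0.5] [-1.0, 5.0, -0.0] [-1.0, 5.0, 0.0]
```

Request:
send_rows(
  deltas=[
    {"translation": [0.5, 5, 0], "angular": [0, 0, 0], "gripper": 0},
    {"translation": [0.5, 5, 0], "angular": [0, 0, 0], "gripper": 0},
    {"translation": [0, 4.5, 0.5], "angular": [0, 0, 0], "gripper": 0},
    {"translation": [-1, 5, 0], "angular": [0, 0, 0], "gripper": 0},
    {"translation": [-1, 5, 0], "angular": [0, 0, 0], "gripper": 0},
  ],
)

```text
t: 15.38
tool_pos: [0.6667, -0.0011, 0.2686]
tool_rot: [[0.639, 0.769, 0.002], [0.769, -0.639, -0.002], [-0.0, 0.002, -1.0]]
ft_force: [2.4, -3.8, 7.4]
opening: 0.25
gripper_force: 61.3
```

Request:
send_rows(
  deltas=[
    {"translation": [0, 0, 0], "angular": [0, 0, 0], "gripper": 0},
    {"translation": [0, 0, 0], "angular": [0, 0, 0], "gripper": 0},
    {"translation": [0, 0, 0], "angular": [0, 0, 0], "gripper": 0},
    {"translation": [0, 0, 0], "angular": [0, 0, 0], "gripper": 0},
    {"translation": [0, 0, 0], "angular": [0, 0, 0], "gripper": 0},
  ],
)

```text
t: 15.8
tool_pos: [0.6664, -0.0001, 0.2687]
tool_rot: [[0.639, 0.77, 0.001], [0.77, -0.639, 0.0], [0.001, 0.001, -1.0]]
ft_force: [1.2, 2.6, 6.9]
opening: 0.249
gripper_force: 61.1
```

```bash
python3 st.py; python3 - <<'E'
from h import *
b=snap('side');a=snap('scene')
x=cv2.resize(b['pixels'][190:310,240:360],(400,400),interpolation=2);y=cv2.resize(a['pixels'][250:385,260:395],(400,400),interpolation=2)
cv2.imwrite('pics/end.png',np.hstack([x,y]))
E
```

```text
15.8 [ 6.66398461e-01 -9.51000261e-05  2.68660189e-01] r 55.2251335234127 th -0.030685204821035372 F [1.24291709 2.55335641 6.89067584] tang 2.1787015886204433 61.085132360458374 [-0.12615404  2.13730807]
```

View pics/end.png

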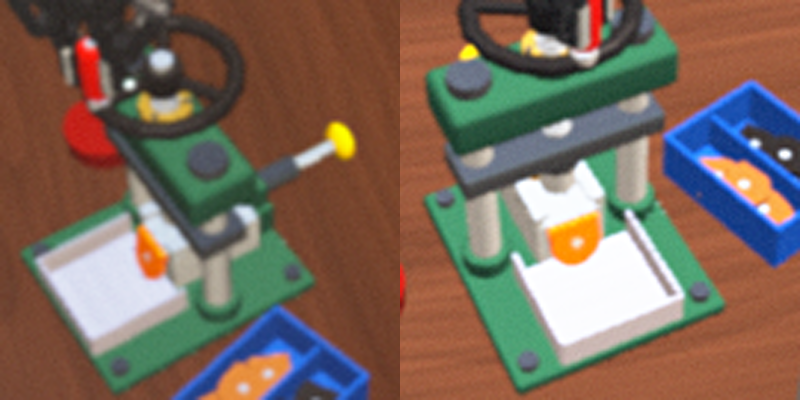

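The handle is back at the stop's position and 16.1 mm higher, which is exactly two turns, and it is steady and gripped at 61 N. The tip is still in the pan and the knob is out. I'll hand in.

```bash
python3 -c "
from rig import arm
print(arm.finish_job())"
```

```text
the job is handed in; nothing more can be done
None
```

The job is handed in (no verdict came back): the tip is in the catch pan, standing and leaning against the nest; the ejector has sprung back; and the handwheel went to its stop and is now two turns open, with the handle still gripped and steady.

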